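Unlatch and open the gauge case

ROBOT

A 7-joint arm with a two-finger parallel gripper is mounted at the origin on the work surface; the furniture and walls round the work are solid. World frame = base frame: x ahead of the robot, y to its left, z up, the work surface at z = 0. Lengths are in m, angles in degrees, forces in N, time in s.
With the tool pointing down it reaches from about 0.425 to 0.875 m from the base axis. Payload 4.7 kg.
Tool frame: the origin (TCP) lies at the very end of the fingers, on their centre line; the grasp point (between the pads) lies 19 mm behind it; z points along the fingers, y is the direction in which the jaws open and shut (so a half turn about z gives the same grasp; the last joint's range is limited). The gripper opens to 87 mm and grips with 3 to 60 N. Pads are 19 mm wide; open, the fingers measure 117 mm over their backs; the gripper's body (75 mm by 190 mm) begins 51 mm behind the grasp point.
Start: joints at [77.47, 18.392, -4.016, 83.108, 1.295, 78.541, -3.26], TCP at [0.15, -0.632, 0.186] pointing down, gripper open.
Joint ranges: [-163.93, 163.93], [-17.29, 119.83], [-79.2, 71.16], [3.27, 140.29], [-89.18, 269.18], [5.43, 117.66], [-154.24, 154.24]. Speed limits (degrees/s): [147.25, 147.25, 180, 180, 180, 180, 180].

INTERFACE

Orientations are given as [roll, pitch, yaw] about the fixed x, y, z axes, in that order (R = Rz(yaw) Ry(pitch) Rx(roll)).
In Python, from cell import sensors, imaging, ticket gives the robot as it stands.
- The arm moves only by the tool carry_out, never from a script. Its argument "plan" is a list of rows, each an object of numbers: "fingers": the closure, from -1 (fully open) to 1 (shut); "dx", "dy", "dz": the shift along the tool's x, y, z normalised to -1 to 1, where 1 is 0.03 m; "rx", "ry", "rz": the turn, a rotation vector about the tool's x, y, z normalised to -1 to 1, where 1 is 10 degrees. A call has 1 to 12 rows; each row shifts and turns the commanded pose from where the row before left it, along the tool's axes as they then stand; what a row does not reach is not made up. A row lasts 1/8 s, in which the tool goes at most 62.5 mm and 10.7 degrees, less where a joint would pass 70% of its speed; a pose out of reach is approached as far as the arm can. A call with a number of a shift or a turn outside -1 to 1 is refused whole. A call with a gripper value outside its range is refused whole. The fingers move at their own pace and stop on an object; "force" is the grip in N (left out, the last holds). Time passes only in rows, so rows that do not move let the fingers close. It gives the time, the measured TCP pose, the force and the opening at its end, in the units of the state.
- sensors.get_obs(): the state, without advancing time (a new reading comes with each control period).
- imaging.read_camera(name): name is "side" or "top" or "wrist"; returns a dict with "color" (384x512x3 uint8, red, green, blue), "mtx" (3x3 intrinsics, pixels), "extrinsics" (4x4, takes a point from world to camera coordinates); the wrist camera has in their place "tool_from_camera" (4x4, takes a point from camera to tool coordinates, whose origin is the TCP and whose axes are the flange's). Camera axes: x right, y down, z forward; pixel columns grow to the right and rows downward; lengths in m; the calibration is good to about 2 mm. A picture is of the moment at which its call begins: read the wrist's pose just before it. There is no depth.
- ticket.sign_off(): hands the job in, once; it reports no verdict.
The state is a dict: "time_s": time; "qpos": joint angles; "joint_velocities": joint speeds; "effort": joint torques, N m; "tool_pos": TCP position; "tool_rot": TCP orientation; "force": force on the tool from outside, world axes, zero at the start; "wrist_torque": the same for the moment, N m; "grip_width": finger opening in m.
Only numpy, scipy, OpenCV 4.12 (cv2) and the standard library are available. Lean on these libraries where they do the work, as an engineer would, in place of code of your own. Each camera call takes 0.05 s, during which the arm holds its last target.

TASK

Open the blue gauge case: swing its red latch lever right round to its open stop so that the nose is clear of the lid, then lift the lid by its orange tab and lay it right back so that it stays open, with the lever left swung round. The lever goes round one way only and nobody remembers which: feel for it and do not bend the lever by forcing it the wrong way. Leave the tin, pliers and tape measure around it where they are.

Things in the scene. Friction and masses are not known exactly. Their poses are not given: they have to be found in the camera images.
- case: Blue steel case bolted to the table, 110 deep (x) x 190 wide (y), lid top at 74 mm. Origin: centre of its underside; -x is its front (latch and tab side), z up. A grey latch housing (52 x 70 mm, 64 mm high) sticks out of the front, centred at y = +50 mm. Inside lie a setting block and a V-block.
- latch (a joint): Turn of the latch nose about its upright pivot, rad, range -1.5 to 1.5; about 0 when shut (nose 16 mm over the lid's front edge, blocking it). Positive = anticlockwise from above, handle to the case's -y side. A stop hidden in the housing blocks one sense at 0.17 to 0.22 rad, which one changes every time; the other is free to its open stop at 1.5. Turning takes 1 to 2 N at the handle; it stays where left.
- latch_arm (a joint): Springy bend of the lever's red handle arm against the nose, rad; 0 unloaded, it bends about 6 mrad per N pushed sideways at the handle (3 mm for 9 N), positive anticlockwise. Beyond 0.25 rad (about 40 N) either way it counts as bent.
- latch_grip (a point): On the lever's upright red handle post (16 mm diameter, rising from a flat arm whose top is 84 mm above the table to 119 mm): a point on its axis 102 mm above the table. It goes round latch_pivot at a radius of 55 mm; shut, it lies straight in front (-x of the case) of the pivot.
- latch_pivot (a point): Point on the latch's upright pivot axis, 80 mm above the table, 22 mm in front of the case's front wall and at the case's y = +50 mm.
- lid (a joint): Opening angle of the lid, rad: 0 shut, 1.92 fully back on its stop. Hinged along the case's rear top edge; moves freely, 0.2 to 0.4 kg; let go below about 1.3 it falls shut, beyond about 1.65 it falls back to its stop, between them it may hang.
- lid_pull (a point): Middle of the graspable part of the orange pull tab on the lid: an upright plate 12 mm thick (along the case's y), 22 mm long (x), rising 31 mm from the lid's front edge at the case's y = -60 mm. The point lies 19 mm above the lid's top face and moves with the lid.
- lid_hinge (a point): Middle of the lid's hinge line, 66 mm above the table; its axes are those of the case, and the line runs along y. The lid swings up and back (+x) about it; lid_pull lies 101 mm in front of and 27 mm above it when shut.
- tin: Open tin of filler rods, 74 mm diameter, 187 mm tall with its rods, standing; origin at the centre of its underside. Bystander.
- pliers: Blue-handled long-nose pliers lying flat, 184 x 60 x 16 mm; origin under their middle. Bystander.
- tape: Yellow tape measure standing on its base, 99 x 38 x 65 mm; origin under its middle. Bystander.

How it is judged (in metres and radians):
On the way:
1. the latch lever is swung right round to its open stop, one way or the other, while the lid is still shut ((value of joint latch above 1.3 rad or value of joint latch below -1.3 rad) and value of joint lid below 0.1 rad), for 0.1 s.
At the end, for the whole second after the job is handed in: The lid lies back at rest, open more than 1.75 rad (of 1.92), and the latch is still swung more than 1.25 rad to its open side (value of joint lid above 1.75 rad and velocity of joint lid below 0.1 rad/s and (value of joint latch above 1.25 rad or value of joint latch below -1.25 rad)); the robot touches nothing.
It fails at once if the lever is bent: its arm is forced more than 0.25 rad (about 40 N at the handle) (value of joint latch_arm above 0.25 rad or value of joint latch_arm below -0.25 rad).
It fails at once if the tin, the pliers or the tape measure is pushed more than 30 mm (distance of any of tin, pliers, tape from where it was at the start of the episode above 0.03 m).
It fails at once if the tin is tipped over (angle between tin's own z axis and vertical above 0.5 rad).
It also fails if it takes over 54 s, if anything falls off the work surface, if the arm or the gripper's body presses on something with over 40 N, if the wrist force passes 120 N, or if a joint passes its speed limit or range.

## Working session

There is one attempt and no reset: what is moved stays moved. The work goes in short steps, Python scripts to look and compute and a tool call to move; the robot and the scene stay as the last step left them, time stands still between calls to the robot, and variables do not carry over. Pictures are saved under pics/ and viewed, and the job is handed in when it is done.

Besides the shell and the picture viewer there is one more tool, called after "Request:" by a JSON object that holds its "op" and its "data", one argument or row to a line. carry_out: Moves the arm, as the interface text tells. Scaled input: -1 to 1 covers 0.03 m each way for a shift and 10 degrees each way for a turn. Its arguments: {"type":"object","properties":{"plan":{"type":"array"},"force":{"type":"number"}},"required":["plan"]}

```bash
ls; mkdir -p pics
cat > h.py <<'E'
from cell import sensors, imaging, ticket
import numpy as np, cv2
def snap(n,f):
    d=imaging.read_camera(n); cv2.imwrite('pics/'+f,d['color'][:,:,::-1]); return d
def crop(src,f,x0,y0,x1,y1,s):
    i=cv2.imread('pics/'+src)[y0:y1,x0:x1]; cv2.imwrite('pics/'+f,cv2.resize(i,None,fx=s,fy=s,interpolation=cv2.INTER_CUBIC))
def px2z(mtx,E,u,v,z):
    R=E[:3,:3];t=E[:3,3];c=-R.T@t
    d=R.T@np.linalg.inv(mtx)@np.array([u,v,1.]); return c+d*(z-c[2])/d[2]
def proj(mtx,E,p):
    q=E[:3,:3]@np.array(p)+E[:3,3]; q=mtx@q; return q[:2]/q[2]
E
python3 - <<'E'
from h import *
o=sensors.get_obs(); print(o)
import pickle
c={}
for n in ['top','side','wrist']:
    d=snap(n,n+'0.png'); c[n]={k:v for k,v in d.items() if k!='color'}; print(n,c[n])
pickle.dump(c,open('cal.pkl','wb'))
E
```

```text
pics
{'time_s': 0.0, 'qpos': array([77.46958909, 18.43967893, -4.01611136, 83.17514684,  1.29607063,
       78.54053524, -3.25941917]), 'joint_velocities': array([ 0.04451016, -0.12168029, -0.01774359, -0.0284249 ,  0.06068795,
       -0.01144421,  0.02479875]), 'effort': array([-5.73328562e-04, -4.91291463e+01, -4.04273076e-01, -3.12535286e+01,
       -6.39813929e-02,  4.36455267e-02,  1.65322999e-04]), 'tool_pos': array([ 0.1497563 , -0.63187022,  0.1846525 ]), 'tool_rot': array([-1.79889945e+02,  6.61569204e-03,  1.33415172e+01]), 'force': array([ 0.73087424, -0.49404582, -0.17652086]), 'wrist_torque': array([-0.01851073, -0.01074402, -0.0259353 ]), 'grip_width': 0.08693212740109775}
top {'mtx': array([[405.09339991,   0.        , 244.40208004],
       [  0.        , 405.09339991, 190.89378289],
       [  0.        ,   0.        ,   1.        ]]), 'extrinsics': array([[-0.02438853, -0.99967229, -0.00777905,  0.02761866],
       [-0.99216427,  0.02515768, -0.1223812 ,  0.4944752 ],
       [ 0.1225368 ,  0.00473339, -0.99245268,  1.18981571],
       [ 0.        ,  0.        ,  0.   
[... 281 characters left out ...]
0263,  0.37743966, -0.89495343,  0.21353257],
       [ 0.43226983, -0.78398337, -0.44554782,  1.07354132],
       [ 0.        ,  0.        ,  0.        ,  1.        ]])}
wrist {'mtx': array([[277.86422943,   0.        , 256.49293069],
       [  0.        , 277.86422943, 189.64340784],
       [  0.        ,   0.        ,   1.        ]]), 'tool_from_camera': array([[-2.66560952e-04, -9.58245754e-01, -2.85945806e-01,
         7.79829206e-02],
       [ 9.99999832e-01, -4.02810186e-04,  4.17667408e-04,
        -9.46383411e-04],
       [-5.15409904e-04, -2.85945646e-01,  9.58245700e-01,
        -1.97848194e-01],
       [ 0.00000000e+00,  0.00000000e+00,  0.00000000e+00,
         1.00000000e+00]])}
```

View pics/top0.png

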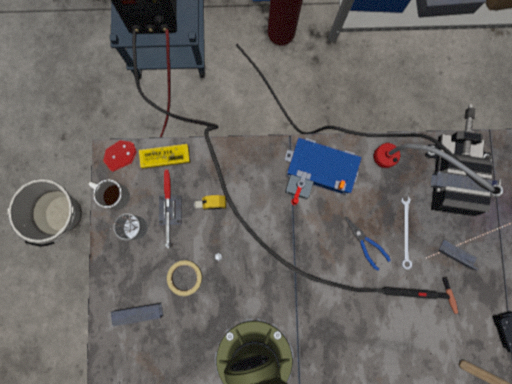

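View pics/side0.png

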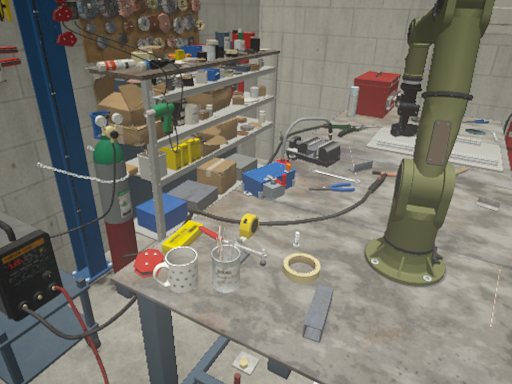

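View pics/wrist0.png

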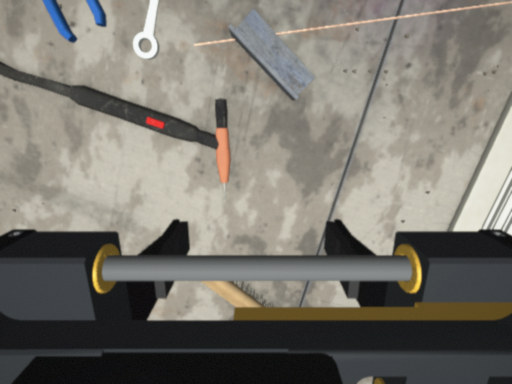

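The top view shows the case at about (325,165), red lever at (298,188), orange tab (341,185). The tin is probably the red thing at (387,155), the pliers are at (373,250) and the tape at (212,202).

Run:
```python
from h import *
crop('top0.png','topc.png',270,120,410,220,5.7)
crop('side0.png','sidec.png',225,140,325,215,8)
```

```text
(no output)
```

View pics/topc.png

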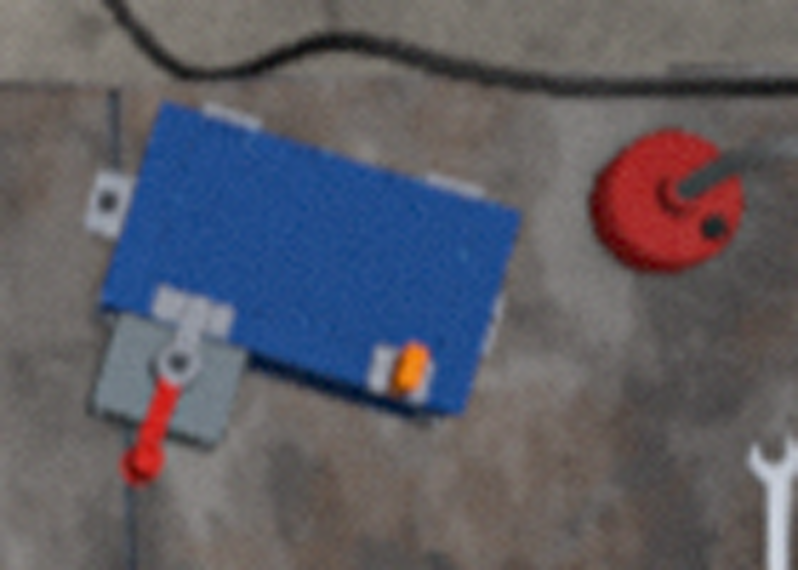

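View pics/sidec.png

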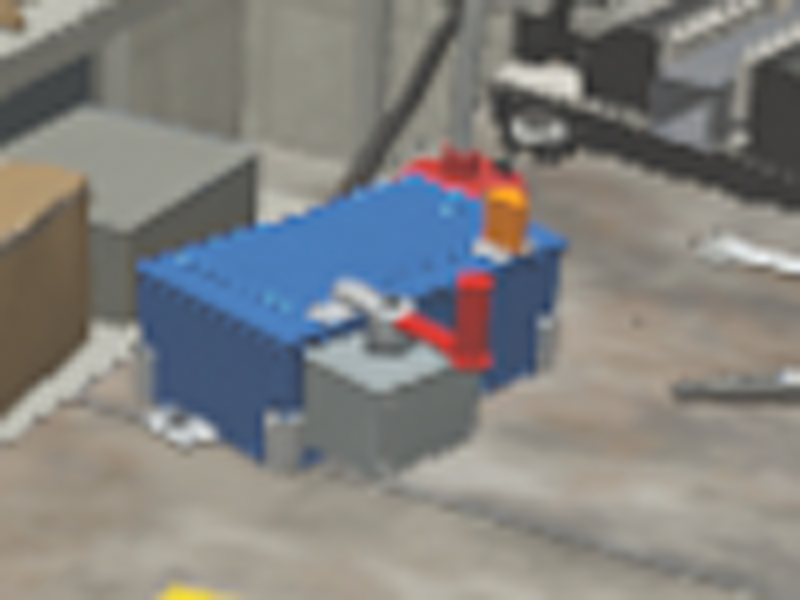

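Enlarged, the top crop shows the lid corners at (165,103), (520,212), (465,413) and (102,307), the pivot at (178,362), the handle top at (145,465) and the tab top at (411,362).

```bash
cat >> h.py <<'E'
import pickle
from scipy.optimize import least_squares
cal=pickle.load(open('cal.pkl','rb'))
T=cal['top'];S=cal['side']
def w(c,xy,yaw): 
    a=np.radians(yaw);return np.array([xy[0]+c[0]*np.cos(a)-c[1]*np.sin(a),xy[1]+c[0]*np.sin(a)+c[1]*np.cos(a),c[2]])
E
python3 - <<'E'
from h import *
f=lambda x,y:(270+(x+.5)/5.7-.5,120+(y+.5)/5.7-.5)
g=lambda x,y:(225+(x+.5)/8-.5,140+(y+.5)/8-.5)
obs=[(T,f(165,103),(.055,.095,.074)),(T,f(520,212),(.055,-.095,.074)),(T,f(465,413),(-.055,-.095,.074)),(T,f(102,307),(-.055,.095,.074)),
(T,f(178,362),(-.077,.05,.084)),(T,f(413,355),(-.049,-.06,.105)),
(S,g(140,267),(.055,.095,.074)),(S,g(300,343),(-.055,.095,.074)),(S,g(567,243),(-.055,-.095,.074)),(S,g(508,192),(-.049,-.06,.105)),]
def r(p): return np.ravel([proj(c['mtx'],c['extrinsics'],w(l,p[:2],p[2]))-np.array(u) for c,u,l in obs])
s=least_squares(r,[.6,-.1,-10],x_scale=[.1,.1,10],loss='soft_l1')
print(s.x); print(r(s.x).reshape(-1,2).round(2))
p=s.x
for n,c in dict(pivot=(-.077,.05,.08),pull=(-.046,-.06,.093),hinge=(.055,0,.066)).items(): print(n,w(c,p[:2],p[2]))
print('handle top',px2z(T['mtx'],T['extrinsics'],*f(147,455),.119),'side', px2z(S['mtx'],S['extrinsics'],*g(474,280),.119))
for n,u in dict(pliers=(373,250),tape=(212,202),red=(387,155),glass=(127,226)).items(): print(n,px2z(T['mtx'],T['extrinsics'],*u,.02 if n!='red' else .1))
E
```

```text
[  0.56112052  -0.22036255 -18.45519795]
[[-0.22  0.12]
 [-0.11 -0.54]
 [-0.34 -0.14]
 [ 0.35 -0.45]
 [ 0.21  1.03]
 [ 0.14  3.11]
 [-0.19 -0.34]
 [-1.08 -0.54]
 [-0.44 -0.77]
 [ 0.5   0.19]]
pivot [ 0.50390867 -0.14855863  0.08      ]
pull [ 0.49849245 -0.26271494  0.093     ]
hinge [ 0.61329195 -0.23777352  0.066     ]
handle top [ 0.45661155 -0.1263096   0.119     ] side [ 0.45478602 -0.12759857  0.119     ]
pliers [ 0.30932993 -0.36309609  0.02      ]
tape [0.46489401 0.11434409 0.02      ]
red [ 0.57958285 -0.3956592   0.1       ]
glass [0.39872228 0.3716039  0.02      ]
```

```bash
cat >> h.py <<'E'
from scipy.spatial.transform import Rotation as Ro
def go(p,yaw,o=None):
    o=o or sensors.get_obs()
    R=Ro.from_euler('xyz',o['tool_rot'],degrees=True)
    R2=Ro.from_euler('xyz',[180,0,yaw],degrees=True)
    rv=np.degrees((R.inv()*R2).as_rotvec())/10
    d=np.array(p)-o['tool_pos']
    print('turn units',rv.round(3),'shift in new frame units',(R2.inv().apply(d)/.03).round(3),'in old',(R.inv().apply(d)/.03).round(3))
E
python3 - <<'E'
from h import *
go([.455,-.129,.19],-18.45)
# can height: triangulate
A=px2z(T['mtx'],T['extrinsics'],387,155,0);B=px2z(T['mtx'],T['extrinsics'],387,155,.2)
for k in np.linspace(0,1,9):
    p=A+(B-A)*k; print(p.round(3),proj(S['mtx'],S['extrinsics'],p).round(1))
E
```

```text
turn units [-8.000e-03  3.000e-03  3.179e+00] shift in new frame units [  4.344 -19.125  -0.17 ] in old [ 13.767 -13.967  -0.15 ]
[ 0.6   -0.431  0.   ] [281.5 168.2]
[ 0.595 -0.422  0.025] [282. 164.]
[ 0.59  -0.413  0.05 ] [282.5 159.7]
[ 0.585 -0.405  0.075] [283.1 155.4]
[ 0.58  -0.396  0.1  ] [283.6 150.9]
[ 0.574 -0.387  0.125] [284.2 146.3]
[ 0.569 -0.378  0.15 ] [284.8 141.5]
[ 0.564 -0.369  0.175] [285.4 136.7]
[ 0.559 -0.36   0.2  ] [286.  131.7]
```

Request:
{"op": "carry_out", "data": {
  "plan": [
    {"fingers":-1,"rz":0.795},
    {"rz":0.795},
    {"rz":0.795},
    {"rz":0.795},
    {"dx":0.22,"dy":-0.96},
    {"dx":0.22,"dy":-0.96},
    {"dx":0.22,"dy":-0.96},
    {"dx":0.22,"dy":-0.96},
    {"dx":0.22,"dy":-0.96},
    {"dx":0.22,"dy":-0.96},
    {"dx":0.22,"dy":-0.96},
    {"dx":0.22,"dy":-0.96}
  ]
}}

```text
validation failed for argument at $.pl...
```

Request:
{"op": "carry_out", "data": {
  "plan": [
    {"fingers":-0.3,"dx":0.22,"dy":-0.96},
    {"dx":0.22,"dy":-0.96},
    {"dx":0.22,"dy":-0.96},
    {"dx":0.22,"dy":-0.96},
    {"dx":0.22,"dy":-0.96},
    {"dx":0.22,"dy":-0.96},
    {"dx":0.22,"dy":-0.96},
    {"dx":0.22,"dy":-0.96},
    {"dx":0.22,"dy":-0.96},
    {"dx":0.22,"dy":-0.96},
    {"dx":0.22,"dy":-0.96},
    {"dx":0.22,"dy":-0.96}
  ]
}}

```text
validation failed for argument at $.pl...
```

Run:
```python
from h import *
o=sensors.get_obs(); print({k:np.round(v,4) for k,v in o.items()})
snap('wrist','w1.png'); pickle.dump(o,open('o1.pkl','wb'))
```

```text
{'time_s': np.float64(0.15), 'qpos': array([77.4685, 18.4297, -4.0148, 83.16  ,  1.2943, 78.5408, -3.2595]), 'joint_velocities': array([ 0.1607, -0.2353, -0.0225, -0.2514, -0.1565,  0.0212,  0.0109]), 'effort': array([-3.00000e-04, -4.91799e+01, -4.05000e-01, -3.12879e+01,
       -6.40000e-02,  4.04000e-02,  1.00000e-04]), 'tool_pos': array([ 0.1498, -0.632 ,  0.1849]), 'tool_rot': array([-1.799147e+02,  4.600000e-03,  1.334070e+01]), 'force': array([ 0.5413, -0.5993, -0.8627]), 'wrist_torque': array([-0.0352, -0.004 , -0.0309]), 'grip_width': np.float64(0.0872)}
```

View pics/w1.png

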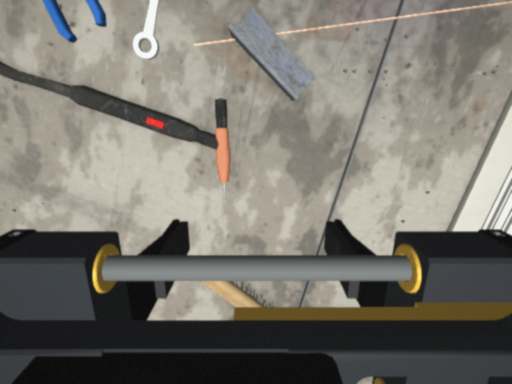

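Both calls were refused and nothing moved. I'll try one row with every field given.

Request:
{"op": "carry_out", "data": {
  "plan": [
    {"fingers":-1,"dx":0,"dy":0,"dz":0,"rx":0,"ry":0,"rz":0.795}
  ]
}}

```text
time_s: 0.32
tool_pos: [0.1498, -0.6323, 0.1854]
tool_rot: [-180.0, 0.0, 5.2]
force: [-1.0, -0.2, -0.4]
grip_width: 0.0869
```

Full rows work.

Request:
{"op": "carry_out", "data": {
  "plan": [
    {"fingers":-1,"dx":0,"dy":0,"dz":0,"rx":0,"ry":0,"rz":0.795},
    {"fingers":-1,"dx":0,"dy":0,"dz":0,"rx":0,"ry":0,"rz":0.795},
    {"fingers":-1,"dx":0,"dy":0,"dz":0,"rx":0,"ry":0,"rz":0.795},
    {"fingers":-1,"dx":0.22,"dy":-0.96,"dz":0,"rx":0,"ry":0,"rz":0},
    {"fingers":-1,"dx":0.22,"dy":-0.96,"dz":0,"rx":0,"ry":0,"rz":0},
    {"fingers":-1,"dx":0.22,"dy":-0.96,"dz":0,"rx":0,"ry":0,"rz":0},
    {"fingers":-1,"dx":0.22,"dy":-0.96,"dz":0,"rx":0,"ry":0,"rz":0},
    {"fingers":-1,"dx":0.22,"dy":-0.96,"dz":0,"rx":0,"ry":0,"rz":0},
    {"fingers":-1,"dx":0.22,"dy":-0.96,"dz":0,"rx":0,"ry":0,"rz":0},
    {"fingers":-1,"dx":0.22,"dy":-0.96,"dz":0,"rx":0,"ry":0,"rz":0},
    {"fingers":-1,"dx":0.22,"dy":-0.96,"dz":0,"rx":0,"ry":0,"rz":0},
    {"fingers":-1,"dx":0.22,"dy":-0.96,"dz":0,"rx":0,"ry":0,"rz":0}
  ]
}}

```text
time_s: 1.82
tool_pos: [0.2887, -0.4045, 0.1857]
tool_rot: [180.0, 0.0, -18.5]
force: [0.5, 0.0, -0.1]
grip_width: 0.087
```

Request:
{"op": "carry_out", "data": {
  "plan": [
    {"fingers":-0.3,"dx":0.22,"dy":-0.96,"dz":0,"rx":0,"ry":0,"rz":0},
    {"fingers":-0.3,"dx":0.22,"dy":-0.96,"dz":0,"rx":0,"ry":0,"rz":0},
    {"fingers":-0.3,"dx":0.22,"dy":-0.96,"dz":0,"rx":0,"ry":0,"rz":0},
    {"fingers":-0.3,"dx":0.22,"dy":-0.96,"dz":0,"rx":0,"ry":0,"rz":0},
    {"fingers":-0.3,"dx":0.22,"dy":-0.96,"dz":0,"rx":0,"ry":0,"rz":0},
    {"fingers":-0.3,"dx":0.22,"dy":-0.96,"dz":0,"rx":0,"ry":0,"rz":0},
    {"fingers":-0.3,"dx":0.22,"dy":-0.96,"dz":0,"rx":0,"ry":0,"rz":0},
    {"fingers":-0.3,"dx":0.22,"dy":-0.96,"dz":0,"rx":0,"ry":0,"rz":0},
    {"fingers":-0.3,"dx":0.22,"dy":-0.96,"dz":0,"rx":0,"ry":0,"rz":0},
    {"fingers":-0.3,"dx":0.22,"dy":-0.96,"dz":0,"rx":0,"ry":0,"rz":0},
    {"fingers":-0.3,"dx":0.22,"dy":-0.96,"dz":0,"rx":0,"ry":0,"rz":0}
  ]
}}

```text
time_s: 3.2
tool_pos: [0.4579, -0.1271, 0.1857]
tool_rot: [180.0, -0.0, -18.5]
force: [-0.3, 0.0, -0.4]
grip_width: 0.0568
```

Run:
```python
from h import *
o=sensors.get_obs(); print({k:np.round(v,4) for k,v in o.items()})
snap('wrist','w2.png'); pickle.dump(o,open('o2.pkl','wb'))
```

```text
{'time_s': np.float64(3.2), 'qpos': array([ 43.7847,  -2.0876, -30.4849, 106.0143,  -1.0751,  75.7838,
       -94.8832]), 'joint_velocities': array([-13.6651,   8.3521, -16.0207,  -7.3116,   3.6112,  -0.4426,
       -30.4451]), 'effort': array([ 1.08550e+00, -2.63836e+01,  1.09530e+00, -3.05452e+01,
       -1.21500e-01,  4.30000e-03,  5.63900e-01]), 'tool_pos': array([ 0.4579, -0.1271,  0.1857]), 'tool_rot': array([ 1.799837e+02, -5.000000e-03, -1.846360e+01]), 'force': array([-0.3484,  0.0359, -0.3541]), 'wrist_torque': array([ 0.057 , -0.0063, -0.0264]), 'grip_width': np.float64(0.0568)}
```

View pics/w2.png

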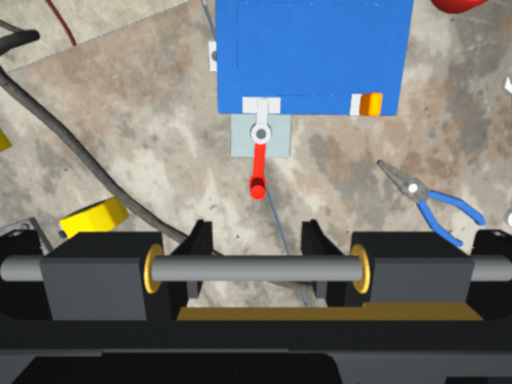

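The wrist view shows the handle post top near (257,186), its foot near (258,196), the pivot at (261,133) and the tab at (374,104).

```bash
cat >> h.py <<'E'
W=cal['wrist']
def wE(o):
    M=np.eye(4);M[:3,:3]=Ro.from_euler('xyz',o['tool_rot'],degrees=True).as_matrix();M[:3,3]=o['tool_pos']
    return np.linalg.inv(M@W['tool_from_camera'])
E
python3 - <<'E'
from h import *
crop('w2.png','w2c.png',205,80,405,210,4)
o=pickle.load(open('o2.pkl','rb'));E=wE(o)
p=[.5611,-.2204,-18.455]
for n,c in dict(pivot=(-.077,.05,.09),h0=(-.132,.05,.119),pulltop=(-.046,-.06,.105),c1=(-.055,.095,.074),c2=(-.055,-.095,.074)).items():
    print(n,w(c,p[:2],p[2]).round(4),proj(W['mtx'],E,w(c,p[:2],p[2])).round(1))
print(px2z(W['mtx'],E,257,184,.119), px2z(W['mtx'],E,261,133,.09))
E
```

```text
pivot [ 0.5039 -0.1486  0.09  ] [262.8 134.3]
h0 [ 0.4517 -0.1312  0.119 ] [263.2 193.1]
pulltop [ 0.4985 -0.2628  0.105 ] [378.3 102.9]
c1 [ 0.539  -0.1129  0.074 ] [220.7 112.1]
c2 [ 0.4789 -0.2931  0.074 ] [397.7 112. ]
[ 0.46255892 -0.12831786  0.119     ] [ 0.50577179 -0.14719447  0.09      ]
```

View pics/w2c.png

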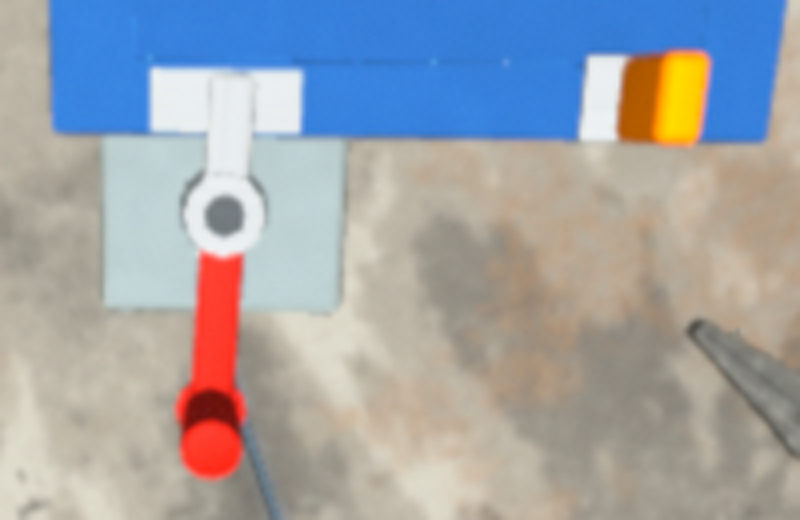

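Run:
```python
from h import *
o=pickle.load(open('o2.pkl','rb'));E=wE(o)
f=lambda x,y:(270+(x+.5)/5.7-.5,120+(y+.5)/5.7-.5)
k=lambda x,y:(205+(x+.5)/4-.5,80+(y+.5)/4-.5)
WW={'mtx':W['mtx'],'extrinsics':E}
obs=[(T,f(165,103),(.055,.095,.074)),(T,f(520,212),(.055,-.095,.074)),(T,f(465,413),(-.055,-.095,.074)),(T,f(102,307),(-.055,.095,.074)),
(WW,k(224,213),(-.077,.05,.09)),(WW,k(684,98),(-.046,-.06,.105)),(WW,k(53,132),(-.055,.095,.074)),(WW,k(767,140),(-.055,-.095,.074)),
(WW,k(103,305),(-.107,.085,.064)),(WW,k(340,310),(-.107,.015,.064))]
for sub in (obs,obs[4:]):
    r=lambda p: np.ravel([proj(c['mtx'],c['extrinsics'],w(l,p[:2],p[2]))-np.array(u) for c,u,l in sub])
    s=least_squares(r,[.56,-.22,-18],x_scale=[.1,.1,10]);p=s.x
    print(p,r(p).reshape(-1,2).round(1).tolist())
    for n,c in dict(pivot=(-.077,.05,.08),h0=(-.132,.05,.119),pull=(-.046,-.06,.093),hinge=(.055,0,.066)).items(): print(n,w(c,p[:2],p[2]).round(4))
print(px2z(W['mtx'],E,*k(212,448),.119))
```

```text
[  0.56127675  -0.21940706 -19.40427889] [[-0.1, -0.3], [-0.3, 0.0], [-1.1, 0.2], [-0.1, -1.1], [0.0, 0.8], [0.7, -0.0], [1.0, -1.9], [-0.7, -0.9], [-0.7, 1.5], [0.3, 1.2]]
pivot [ 0.5053 -0.1467  0.08  ]
h0 [ 0.4534 -0.1284  0.119 ]
pull [ 0.498  -0.2607  0.093 ]
hinge [ 0.6132 -0.2377  0.066 ]
[  0.56133079  -0.21936274 -19.45579164] [[-0.1, 0.7], [0.6, 0.0], [0.9, -2.0], [-0.8, -0.9], [-0.9, 1.4], [0.2, 1.1]]
pivot [ 0.5054 -0.1466  0.08  ]
h0 [ 0.4535 -0.1283  0.119 ]
pull [ 0.498  -0.2606  0.093 ]
hinge [ 0.6132 -0.2377  0.066 ]
[ 0.45489073 -0.12641578  0.119     ]
```

Run:
```python
from h import *
o=sensors.get_obs(); print(o['tool_pos'],o['tool_rot'],o['time_s'])
go([.4545,-.1266,.092],-19.4,o)
```

```text
[ 0.45995631 -0.12249824  0.18589471] [-1.79849812e+02 -5.90746931e-02 -1.81515755e+01] 3.25
turn units [-0.015 -0.006  0.125] shift in new frame units [-0.126  0.189  3.13 ] in old [-0.133  0.195  3.129]
```

Request:
{"op": "carry_out", "data": {
  "plan": [
    {"fingers":-0.3,"dx":0,"dy":0,"dz":0.7,"rx":0,"ry":0,"rz":0.1},
    {"fingers":-0.3,"dx":0,"dy":0,"dz":0.7,"rx":0,"ry":0,"rz":0}
  ]
}}

```text
time_s: 3.5
tool_pos: [0.4576, -0.1279, 0.1433]
tool_rot: [180.0, -0.0, -19.4]
force: [0.0, 0.2, -0.7]
grip_width: 0.0564
```

Run:
```python
from h import *
o=sensors.get_obs(); print(o['tool_pos'],o['tool_rot'],o['time_s'])
go([.4545,-.1266,.092],-19.4,o)
```

```text
[ 0.45763959 -0.12787711  0.14332941] [ 1.79978463e+02 -3.37838295e-02 -1.94345882e+01] 3.5
turn units [ 0.002 -0.003 -0.003] shift in new frame units [-0.113 -0.005  1.711] in old [-0.114 -0.006  1.711]
```

Request:
{"op": "carry_out", "data": {
  "plan": [
    {"fingers":-0.3,"dx":-0.11,"dy":0,"dz":0.6,"rx":0,"ry":0,"rz":0},
    {"fingers":-0.3,"dx":0,"dy":0,"dz":0.6,"rx":0,"ry":0,"rz":0},
    {"fingers":-0.3,"dx":0,"dy":0,"dz":0.5,"rx":0,"ry":0,"rz":0},
    {"fingers":0,"dx":0,"dy":0,"dz":0,"rx":0,"ry":0,"rz":0},
    {"fingers":0.4,"dx":0,"dy":0,"dz":0,"rx":0,"ry":0,"rz":0}
  ],
  "force": 8
}}

```text
time_s: 4.12
tool_pos: [0.4549, -0.1269, 0.0933]
tool_rot: [180.0, -0.1, -19.5]
force: [0.0, -0.9, -0.7]
grip_width: 0.0437
```

Run:
```python
from h import *
o=sensors.get_obs(); print(o['tool_pos'],o['force'],o['grip_width'],o['time_s'])
snap('wrist','w3.png')
```

```text
[ 0.45488567 -0.12694055  0.09325999] [ 0.02060884 -0.87329092 -0.7086229 ] 0.04366491827711646 4.125
```

View pics/w3.png

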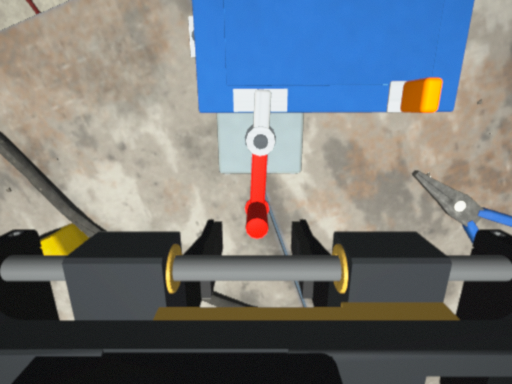

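Run:
```python
from h import *
o=sensors.get_obs();E=wE(o);p=o['tool_pos']
for z in (0,.026): print(proj(W['mtx'],E,p+[0,0,z]))
print(px2z(W['mtx'],E,257.5,227,.119))
```

```text
[257.6275357  213.44840121]
[257.80234625 227.61918006]
[ 0.45536829 -0.1269125   0.119     ]
```

The handle top at (257,228) lies where the grasp axis projects, so I close on it.

Request:
{"op": "carry_out", "data": {
  "plan": [
    {"fingers":1,"dx":0,"dy":0,"dz":0,"rx":0,"ry":0,"rz":0},
    {"fingers":1,"dx":0,"dy":0,"dz":0,"rx":0,"ry":0,"rz":0},
    {"fingers":1,"dx":0,"dy":0,"dz":0,"rx":0,"ry":0,"rz":0},
    {"fingers":1,"dx":0,"dy":0,"dz":0,"rx":0,"ry":0,"rz":0}
  ],
  "force": 10
}}

```text
time_s: 4.68
tool_pos: [0.4544, -0.1269, 0.0928]
tool_rot: [180.0, -0.0, -19.5]
force: [-0.3, 0.2, 0.1]
grip_width: 0.0032
```

Run:
```python
from h import *
o=sensors.get_obs(); print(o['tool_pos'],o['force'],o['grip_width'],o['time_s'])
snap('wrist','w4.png');snap('side','s4.png');snap('top','t4.png')
crop('side0.png' and 's4.png','s4c.png',225,110,345,215,6.6)
crop('t4.png','t4c.png',250,100,390,230,4.5)
```

```text
[ 0.45444815 -0.12685635  0.09278335] [-0.29853569  0.22738333  0.11978233] 0.0032495084799179104 4.675
```

View pics/w4.png

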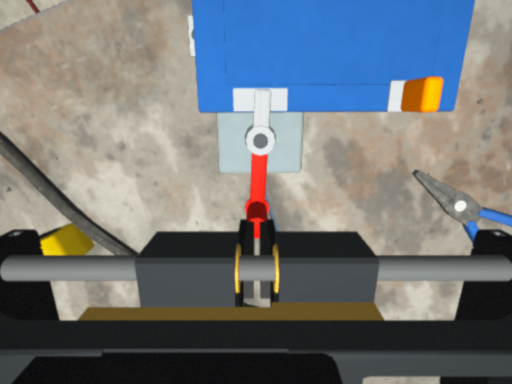

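View pics/s4c.png

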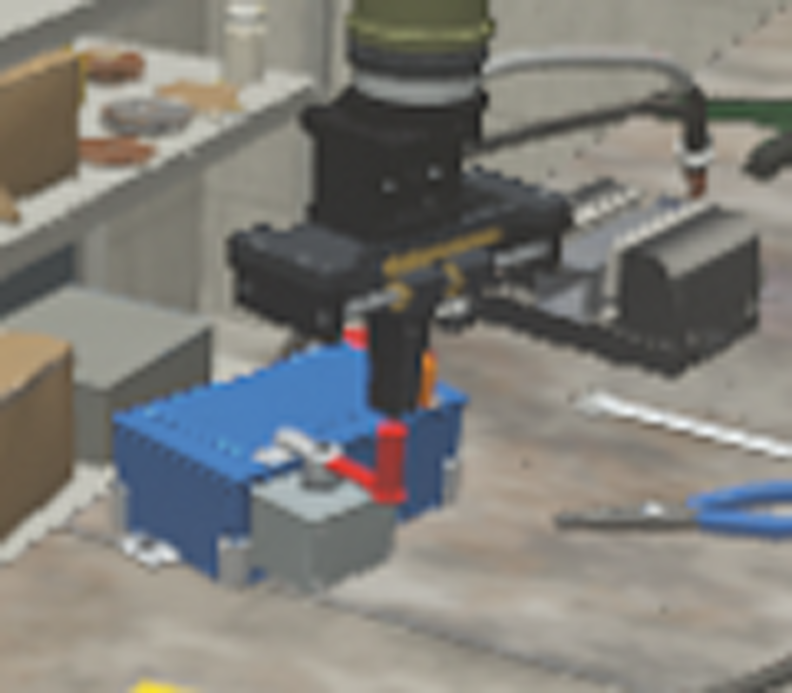

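Run:
```python
from h import *
o=sensors.get_obs();p=o['tool_pos']
for z in (0,.03,.04,.05,.06):
  for dx in (0,.02,-.02):
    q=proj(S['mtx'],S['extrinsics'],p+[dx,0,z]); print(z,dx,q.round(1),((q-[225,110])*6.6).round())
q=proj(S['mtx'],S['extrinsics'],[.4545,-.1266,.119]);print('handle top',((q-[225,110])*6.6).round())
q=proj(T['mtx'],T['extrinsics'],p);print('tcp in t4c',((q-[250,100])*4.5).round())
```

```text
0 0 [283.4 181.2] [385. 470.]
0 0.02 [278.4 180. ] [353. 462.]
0 -0.02 [288.4 182.5] [418. 478.]
0.03 0 [283.9 173.7] [389. 421.]
0.03 0.02 [278.9 172.5] [356. 413.]
0.03 -0.02 [288.9 174.9] [422. 429.]
0.04 0 [284.1 171.2] [390. 404.]
0.04 0.02 [279.1 170. ] [357. 396.]
0.04 -0.02 [289.1 172.4] [423. 412.]
0.05 0 [284.2 168.6] [391. 387.]
0.05 0.02 [279.2 167.4] [358. 379.]
0.05 -0.02 [289.3 169.8] [425. 395.]
0.06 0 [284.4 166.1] [392. 370.]
0.06 0.02 [279.4 164.9] [359. 362.]
0.06 -0.02 [289.5 167.3] [426. 378.]
handle top [388. 427.]
tcp in t4c [200. 455.]
```

View pics/t4c.png

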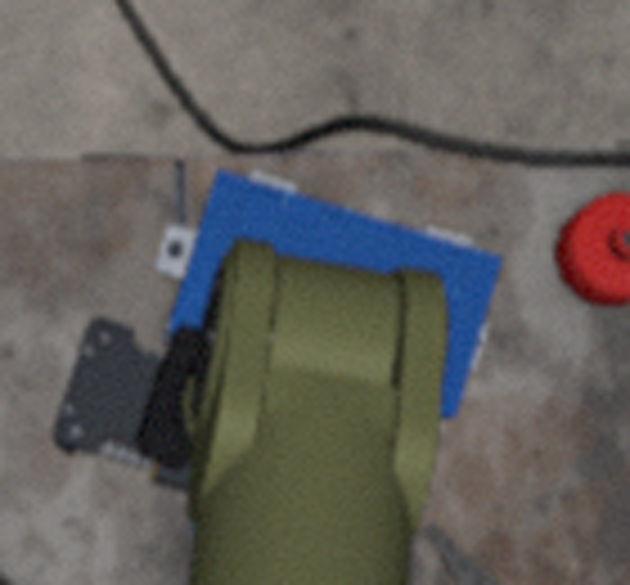

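Run:
```python
from h import *
crop('w4.png','w4c.png',200,180,320,270,6.6)
crop('w3.png','w3c.png',190,180,330,270,5.7)
TC=W['tool_from_camera'];Ei=np.linalg.inv(TC)
for x in (.0095,0,-.0095):
  for z in (0,-.02,-.036,-.05): print(x,z,proj(W['mtx'],Ei,[x,0,z]).round(1), proj(W['mtx'],Ei,[x,.0218,z]).round(1))
```

```text
0.0095 0 [257.6 201.7] [286.6 201.7]
0.0095 -0.02 [257.8 211.2] [289.6 211.2]
0.0095 -0.036 [257.9 220.4] [292.6 220.4]
0.0095 -0.05 [258.  229.9] [295.6 229.9]
0 0 [257.6 213.4] [286.2 213.4]
0 -0.02 [257.8 224.1] [289.2 224. ]
0 -0.036 [257.9 234.2] [292.  234.2]
0 -0.05 [258.  244.6] [294.9 244.6]
-0.0095 0 [257.6 224.9] [285.8 224.9]
-0.0095 -0.02 [257.7 236.5] [288.7 236.5]
-0.0095 -0.036 [257.9 247.6] [291.5 247.6]
-0.0095 -0.05 [258.  258.9] [294.3 258.9]
```

View pics/w4c.png

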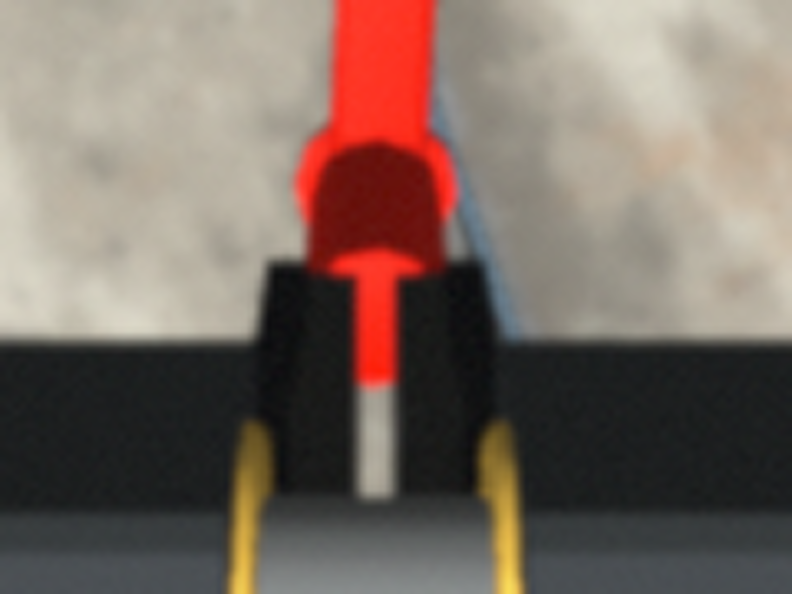

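View pics/w3c.png

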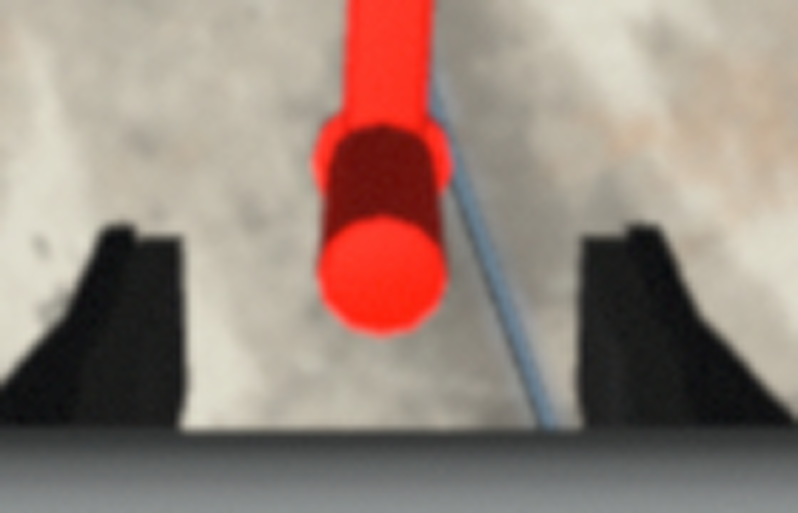

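The fingers shut on nothing. Three checks put the real fingertips about 36 mm behind the reported TCP: the pad gap in pixels, the pad edge in the wrist view, and the side view, which shows the tips just above the post. I'll reopen and go about 35 mm lower, watching the force.

Request:
{"op": "carry_out", "data": {
  "plan": [
    {"fingers":0,"dx":0,"dy":0,"dz":0,"rx":0,"ry":0,"rz":0},
    {"fingers":0,"dx":0,"dy":0,"dz":0,"rx":0,"ry":0,"rz":0},
    {"fingers":0,"dx":0,"dy":0,"dz":0,"rx":0,"ry":0,"rz":0},
    {"fingers":0,"dx":0,"dy":0,"dz":0.4,"rx":0,"ry":0,"rz":0},
    {"fingers":0,"dx":0,"dy":0,"dz":0.4,"rx":0,"ry":0,"rz":0}
  ],
  "force": 10
}}

```text
time_s: 5.45
tool_pos: [0.4541, -0.1268, 0.0677]
tool_rot: [180.0, 0.0, -19.5]
force: [-0.3, 0.5, -0.5]
grip_width: 0.0402
```

Request:
{"op": "carry_out", "data": {
  "plan": [
    {"fingers":0,"dx":0,"dy":0,"dz":0.3,"rx":0,"ry":0,"rz":0},
    {"fingers":0,"dx":0,"dy":0,"dz":0,"rx":0,"ry":0,"rz":0}
  ]
}}

```text
time_s: 5.7
tool_pos: [0.4535, -0.1265, 0.0585]
tool_rot: [-180.0, 0.1, -19.5]
force: [0.2, 1.1, -0.2]
grip_width: 0.0429
```

Run:
```python
from h import *
snap('side','s5.png');crop('s5.png','s5c.png',225,110,345,215,6.6)
```

```text
(no output)
```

View pics/s5c.png

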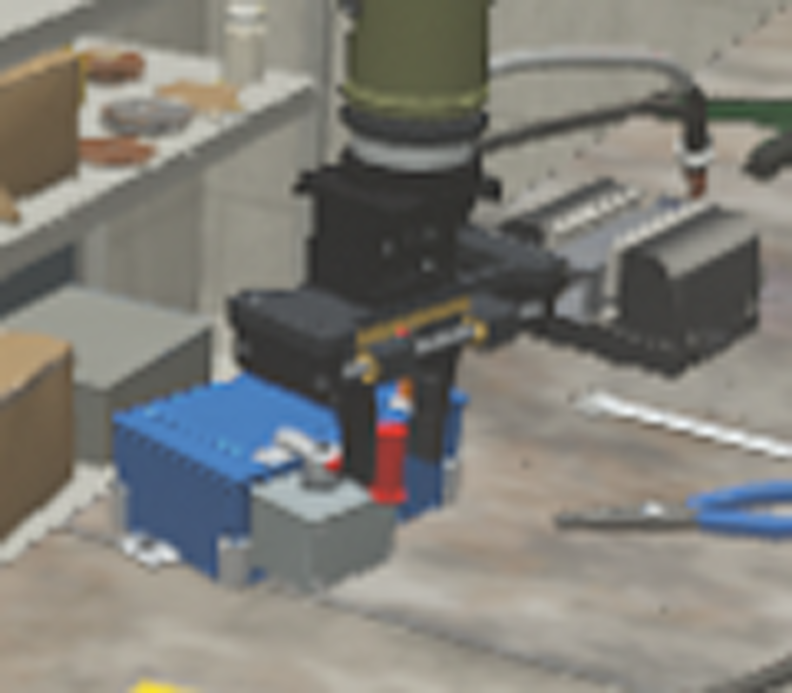

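Fingers now straddle the red post at crop (392,460), with tips level with its lower part. Closing.

Request:
{"op": "carry_out", "data": {
  "plan": [
    {"fingers":1,"dx":0,"dy":0,"dz":0,"rx":0,"ry":0,"rz":0},
    {"fingers":1,"dx":0,"dy":0,"dz":0,"rx":0,"ry":0,"rz":0},
    {"fingers":1,"dx":0,"dy":0,"dz":0,"rx":0,"ry":0,"rz":0}
  ],
  "force": 10
}}

```text
time_s: 6.12
tool_pos: [0.4546, -0.1269, 0.06]
tool_rot: [180.0, -0.0, -19.5]
force: [0.5, -0.7, -0.7]
grip_width: 0.0212
```

Request:
{"op": "carry_out", "data": {
  "plan": [
    {"fingers":1,"dx":0,"dy":0,"dz":0,"rx":0,"ry":0,"rz":0},
    {"fingers":1,"dx":0,"dy":0,"dz":0,"rx":0,"ry":0,"rz":0}
  ]
}}

```text
time_s: 6.38
tool_pos: [0.4545, -0.1269, 0.0599]
tool_rot: [180.0, -0.0, -19.5]
force: [-0.5, -1.1, 1.0]
grip_width: 0.0157
```

Gripped at 15.7 mm, so the post is held. First I feel in the positive sense, in small steps.

Request:
{"op": "carry_out", "data": {
  "plan": [
    {"fingers":1,"dx":0.01,"dy":0.16,"dz":0,"rx":0,"ry":0,"rz":-0.5},
    {"fingers":1,"dx":0.01,"dy":0.16,"dz":0,"rx":0,"ry":0,"rz":-0.5},
    {"fingers":1,"dx":0,"dy":0,"dz":0,"rx":0,"ry":0,"rz":0}
  ]
}}

```text
time_s: 6.75
tool_pos: [0.4517, -0.1362, 0.0598]
tool_rot: [-180.0, 0.1, -9.5]
force: [-2.7, 0.4, 3.7]
grip_width: 0.0156
```

Request:
{"op": "carry_out", "data": {
  "plan": [
    {"fingers":1,"dx":0.01,"dy":0.16,"dz":0,"rx":0,"ry":0,"rz":-0.5},
    {"fingers":1,"dx":0,"dy":0,"dz":0,"rx":0,"ry":0,"rz":0}
  ]
}}

```text
time_s: 7.0
tool_pos: [0.4509, -0.1401, 0.0598]
tool_rot: [-179.9, 0.1, -4.6]
force: [-4.1, 2.8, 5.3]
grip_width: 0.0156
```

Request:
{"op": "carry_out", "data": {
  "plan": [
    {"fingers":1,"dx":0.01,"dy":0.11,"dz":0,"rx":0,"ry":0,"rz":-0.35},
    {"fingers":1,"dx":0,"dy":0,"dz":0,"rx":0,"ry":0,"rz":0}
  ]
}}

```text
time_s: 7.25
tool_pos: [0.451, -0.1417, 0.0597]
tool_rot: [-179.8, 0.1, -1.1]
force: [-3.8, 5.7, 6.1]
grip_width: 0.0155
```

Force climbs (y 2.8→5.7 N) while the tool gains only half the commanded step at about +0.2 rad, so the positive sense is the blocked one. I'll back off and go negative, turning the wrist less than the arc since the post is round and q7 is limited.

```bash
cat >> h.py <<'E'
def plan(pts,yaws,o=None):
    o=o or sensors.get_obs()
    p=o['tool_pos'];R=Ro.from_euler('xyz',o['tool_rot'],degrees=True)
    for q,y in zip(pts,yaws):
        R2=Ro.from_euler('xyz',[180,0,y],degrees=True)
        d=R.inv().apply(np.array(q)-p)/.03; rv=np.degrees((R.inv()*R2).as_rotvec())/10
        print(d.round(2),rv.round(2)); p=np.array(q);R=R2
E
python3 - <<'E'
from h import *
o=sensors.get_obs();print(o['qpos'].round(1))
piv=np.array([.5053,-.1467]);r=.0545
a=[173,163,153,143,133,123,113,103,95,87]
plan([[*(piv+r*np.array([np.cos(np.radians(t)),np.sin(np.radians(t))])),.060] for t in a],[-1-6.6*i for i in range(1,11)])
E
```

```text
[ 44.7   4.7 -31.3 115.2   2.6  61.  -78.8]
[ 0.01 -0.05 -0.01] [-0.02  0.01  0.65]
[ 0.02 -0.32 -0.  ] [ 0.   -0.    0.66]
[ 0.04 -0.31 -0.  ] [ 0.   -0.    0.66]
[ 0.06 -0.31 -0.  ] [-0.   -0.    0.66]
[ 0.08 -0.31 -0.  ] [ 0.   -0.    0.66]
[ 0.1 -0.3 -0. ] [ 0.   -0.    0.66]
[ 0.12 -0.29 -0.  ] [ 0.   -0.    0.66]
[ 0.13 -0.29 -0.  ] [-0.   -0.    0.66]
[ 0.12 -0.23 -0.  ] [ 0.   -0.    0.66]
[ 0.12 -0.22 -0.  ] [-0.   -0.    0.66]
```

Request:
{"op": "carry_out", "data": {
  "plan": [
    {"fingers":1,"dx":0.01,"dy":-0.12,"dz":0,"rx":0,"ry":0,"rz":0.6},
    {"fingers":1,"dx":0.02,"dy":-0.32,"dz":0,"rx":0,"ry":0,"rz":0.6},
    {"fingers":1,"dx":0.04,"dy":-0.31,"dz":0,"rx":0,"ry":0,"rz":0.6},
    {"fingers":1,"dx":0.06,"dy":-0.31,"dz":0,"rx":0,"ry":0,"rz":0.6}
  ],
  "force": 14
}}

```text
time_s: 7.75
tool_pos: [0.4607, -0.1157, 0.0597]
tool_rot: [179.8, 0.1, -25.4]
force: [-3.1, -3.6, 3.0]
grip_width: 0.0151
```

Run:
```python
from h import *
o=sensors.get_obs();print(o['qpos'].round(1),o['grip_width'],o['tool_pos'])
piv=np.array([.5053,-.1467]);r=.0545
d=o['tool_pos'][:2]-piv;print(np.hypot(*d),np.degrees(np.arctan2(d[1],d[0])))
a=[133,123,113,103,95,87]
plan([[*(piv+r*np.array([np.cos(np.radians(t)),np.sin(np.radians(t))])),.060] for t in a],[-25-6*i for i in range(1,7)])
```

```text
[  41.4    5.   -31.7  114.9    3.2   61.  -107.1] 0.015123146874195989 [ 0.46065277 -0.11573727  0.05968096]
0.05433291747774256 145.2588017880294
[ 0.1  -0.37 -0.01] [0.02 0.   0.56]
[ 0.11 -0.3  -0.  ] [ 0.  -0.   0.6]
[ 0.13 -0.29 -0.  ] [ 0.  -0.   0.6]
[ 0.15 -0.28 -0.  ] [ 0.  -0.   0.6]
[ 0.13 -0.21 -0.  ] [-0.  -0.   0.6]
[ 0.14 -0.21 -0.  ] [ 0.  -0.   0.6]
```

Already at about -0.27 rad, past where a stop would be, with small force. Continuing.

Request:
{"op": "carry_out", "data": {
  "plan": [
    {"fingers":1,"dx":0.1,"dy":-0.33,"dz":0,"rx":0,"ry":0,"rz":0.55},
    {"fingers":1,"dx":0.11,"dy":-0.3,"dz":0,"rx":0,"ry":0,"rz":0.6}
  ]
}}

```text
time_s: 8.0
tool_pos: [0.4749, -0.1015, 0.0596]
tool_rot: [179.8, 0.1, -36.9]
force: [-4.3, -2.5, 3.2]
grip_width: 0.0155
```

Request:
{"op": "carry_out", "data": {
  "plan": [
    {"fingers":1,"dx":0.13,"dy":-0.29,"dz":0,"rx":0,"ry":0,"rz":0.6},
    {"fingers":1,"dx":0.15,"dy":-0.28,"dz":0,"rx":0,"ry":0,"rz":0.6}
  ]
}}

```text
time_s: 8.25
tool_pos: [0.4921, -0.0933, 0.0594]
tool_rot: [179.8, 0.1, -48.9]
force: [-3.8, -1.6, 3.5]
grip_width: 0.0155
```

Run:
```python
from h import *
o=sensors.get_obs();print(o['qpos'].round(1),o['grip_width'],o['tool_pos'])
piv=np.array([.5053,-.1467]);r=.0545
d=o['tool_pos'][:2]-piv;print(np.hypot(*d),np.degrees(np.arctan2(d[1],d[0])))
a=[97,89,82,77]
plan([[*(piv+r*np.array([np.cos(np.radians(t)),np.sin(np.radians(t))])),.060] for t in a],[-48.5-5*i for i in range(1,5)])
```

```text
[  37.2    8.5  -31.5  111.6    5.1   61.5 -135.4] 0.015459376920951538 [ 0.49213251 -0.09326662  0.05943122]
0.055031888779278976 103.84346462209383
[ 0.13 -0.18 -0.02] [0.02 0.01 0.46]
[ 0.14 -0.21 -0.  ] [-0.  -0.   0.5]
[ 0.13 -0.18 -0.  ] [ 0.  -0.   0.5]
[ 0.1  -0.13 -0.  ] [ 0.  -0.   0.5]
```

Run:
```python
from h import *
piv=np.array([.5053,-.1467]);r=.0545
a=[96,88,81,76]
plan([[*(piv+r*np.array([np.cos(np.radians(t)),np.sin(np.radians(t))])),.060] for t in a],[-48.9-2*i for i in range(1,5)])
```

```text
[ 0.14 -0.2  -0.02] [0.02 0.01 0.2 ]
[ 0.15 -0.2  -0.  ] [ 0.  -0.   0.2]
[ 0.15 -0.16 -0.  ] [ 0.  -0.   0.2]
[ 0.12 -0.11 -0.  ] [ 0.  -0.   0.2]
```

Request:
{"op": "carry_out", "data": {
  "plan": [
    {"fingers":1,"dx":0.14,"dy":-0.2,"dz":0,"rx":0,"ry":0,"rz":0.2},
    {"fingers":1,"dx":0.15,"dy":-0.2,"dz":0,"rx":0,"ry":0,"rz":0.2},
    {"fingers":1,"dx":0.15,"dy":-0.16,"dz":0,"rx":0,"ry":0,"rz":0.2},
    {"fingers":1,"dx":0.12,"dy":-0.11,"dz":0,"rx":0,"ry":0,"rz":0.2},
    {"fingers":1,"dx":0,"dy":0,"dz":0,"rx":0,"ry":0,"rz":0}
  ]
}}

```text
time_s: 8.88
tool_pos: [0.5186, -0.0933, 0.0593]
tool_rot: [179.9, 0.1, -56.6]
force: [-3.7, -0.7, 1.6]
grip_width: 0.0154
```

Run:
```python
from h import *
o=sensors.get_obs();print(o['qpos'].round(1),o['grip_width'],o['tool_pos'])
piv=np.array([.5053,-.1467]);r=.0545
d=o['tool_pos'][:2]-piv;t=np.degrees(np.arctan2(d[1],d[0]));print(np.hypot(*d),t,np.radians(t-160.6))
snap('wrist','w6.png')
```

```text
[  35.3   11.7  -30.7  108.2    6.7   62.  -144.7] 0.015418854730651584 [ 0.51862523 -0.09329044  0.05926822]
0.05504673189326137 75.99118418648878 -1.4767024121592154
```

View pics/w6.png

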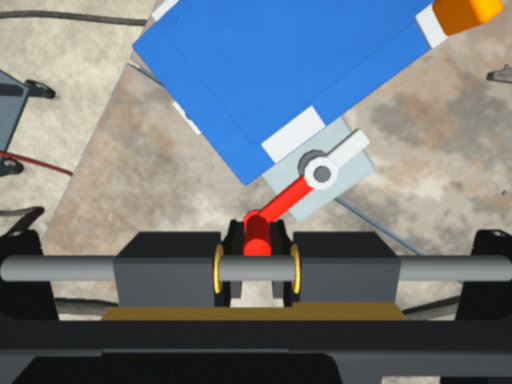

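The lever sits at about -1.48 rad; the nose at (350,143) points along the lid edge, clear of the lid. Releasing and rising.

Request:
{"op": "carry_out", "data": {
  "plan": [
    {"fingers":0,"dx":0,"dy":0,"dz":0,"rx":0,"ry":0,"rz":0},
    {"fingers":0,"dx":0,"dy":0,"dz":0,"rx":0,"ry":0,"rz":0},
    {"fingers":0,"dx":0,"dy":0,"dz":-0.6,"rx":0,"ry":0,"rz":0},
    {"fingers":0,"dx":0,"dy":0,"dz":-1,"rx":0,"ry":0,"rz":0},
    {"fingers":0,"dx":0,"dy":0,"dz":-0.8,"rx":0,"ry":0,"rz":0}
  ]
}}

```text
time_s: 9.55
tool_pos: [0.5207, -0.093, 0.1344]
tool_rot: [-179.9, -0.1, -56.4]
force: [0.5, -0.3, -0.0]
grip_width: 0.0429
```

Run:
```python
from h import *
o=sensors.get_obs();print(o['qpos'].round(1),o['grip_width'],o['tool_pos'])
p0=o['tool_pos'];y0=o['tool_rot'][2]
n=7;P=[p0+(np.array([.498,-.2607,.115])-p0)*i/n for i in range(1,n+1)]
plan(P,[y0+(-19.4-y0)*min(1,i/4) for i in range(1,n+1)])
```

```text
[  36.3    7.3  -31.1  103.5    4.    70.1 -142.4] 0.04286628747872618 [ 0.52066832 -0.09298909  0.13439044]
[0.61 0.53 0.09] [-0.01 -0.01 -0.93]
[0.51 0.62 0.09] [ 0.    0.   -0.93]
[0.41 0.7  0.09] [ 0.    0.   -0.93]
[0.29 0.75 0.09] [-0.    0.   -0.93]
[0.16 0.79 0.09] [0. 0. 0.]
[0.16 0.79 0.09] [0. 0. 0.]
[0.16 0.79 0.09] [0. 0. 0.]
```

Request:
{"op": "carry_out", "data": {
  "plan": [
    {"fingers":0,"dx":0.61,"dy":0.53,"dz":0.09,"rx":0,"ry":0,"rz":-0.93},
    {"fingers":0,"dx":0.51,"dy":0.62,"dz":0.09,"rx":0,"ry":0,"rz":-0.93},
    {"fingers":0,"dx":0.41,"dy":0.7,"dz":0.09,"rx":0,"ry":0,"rz":-0.93},
    {"fingers":0,"dx":0.29,"dy":0.75,"dz":0.09,"rx":0,"ry":0,"rz":-0.93},
    {"fingers":0,"dx":0.16,"dy":0.79,"dz":0.09,"rx":0,"ry":0,"rz":0},
    {"fingers":0,"dx":0.16,"dy":0.79,"dz":0.09,"rx":0,"ry":0,"rz":0},
    {"fingers":0,"dx":0.16,"dy":0.79,"dz":0.09,"rx":0,"ry":0,"rz":0},
    {"fingers":0,"dx":0,"dy":0,"dz":0,"rx":0,"ry":0,"rz":0}
  ]
}}

```text
time_s: 10.55
tool_pos: [0.4969, -0.2632, 0.1138]
tool_rot: [180.0, -0.1, -19.5]
force: [-0.0, 0.4, -0.2]
grip_width: 0.0439
```

Run:
```python
from h import *
o=sensors.get_obs();print(o['qpos'].round(1),o['grip_width'],o['tool_pos'],o['tool_rot'])
E=wE(o)
print('pull top expected',proj(W['mtx'],E,[.498,-.2607,.105]))
print('handle', proj(W['mtx'],E,[.5186,-.0933,.119]))
snap('wrist','w7.png'); pickle.dump(o,open('o7.pkl','wb'))
go([.498,-.2607,.048],-19.4,o)
```

```text
[ 48.8  12.2 -26.6 100.5   5.8  68.6 -88.9] 0.04389357205688536 [ 0.49685017 -0.26315595  0.11382099] [ 1.79956664e+02 -8.05304302e-02 -1.94822430e+01]
pull top expected [254.16557514 209.05780452]
handle [ 43.30588419 259.27086834]
turn units [ 0.004 -0.008 -0.008] shift in new frame units [ 0.009 -0.09   2.194] in old [ 0.006 -0.092  2.194]
```

View pics/w7.png

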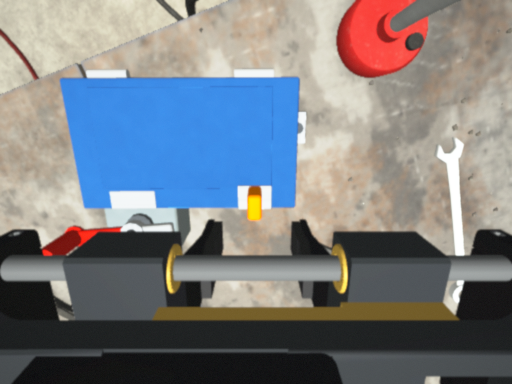

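The tab top shows at (254,207), against (254,209) expected. I'll descend onto it, slowing near the bottom.

Request:
{"op": "carry_out", "data": {
  "plan": [
    {"fingers":0,"dx":0,"dy":-0.09,"dz":0.7,"rx":0,"ry":0,"rz":0},
    {"fingers":0,"dx":0,"dy":0,"dz":0.7,"rx":0,"ry":0,"rz":0},
    {"fingers":0,"dx":0,"dy":0,"dz":0.5,"rx":0,"ry":0,"rz":0},
    {"fingers":0,"dx":0,"dy":0,"dz":0.2,"rx":0,"ry":0,"rz":0}
  ]
}}

```text
time_s: 11.1
tool_pos: [0.4979, -0.2573, 0.0494]
tool_rot: [-180.0, 0.0, -19.2]
force: [-0.0, 0.4, -0.4]
grip_width: 0.0435
```

Request:
{"op": "carry_out", "data": {
  "plan": [
    {"fingers":1,"dx":0,"dy":0,"dz":0.05,"rx":0,"ry":0,"rz":0},
    {"fingers":1,"dx":0,"dy":0,"dz":0,"rx":0,"ry":0,"rz":0},
    {"fingers":1,"dx":0,"dy":0,"dz":0,"rx":0,"ry":0,"rz":0},
    {"fingers":1,"dx":0,"dy":0,"dz":0,"rx":0,"ry":0,"rz":0},
    {"fingers":1,"dx":0,"dy":0,"dz":0,"rx":0,"ry":0,"rz":0}
  ],
  "force": 12
}}

```text
time_s: 11.72
tool_pos: [0.4973, -0.2614, 0.0489]
tool_rot: [179.8, -0.1, -19.4]
force: [-1.6, -5.4, 1.3]
grip_width: 0.0119
```

Gripped at 11.9 mm, which is the tab. Working out the lid arc (contact point 29 mm above and 101 mm in front of the hinge).

Run:
```python
import numpy as np
r=.105;a0=164
ph=np.arange(0,106,7.5);a=np.radians(a0-ph);x=r*np.cos(a);z=r*np.sin(a)
for i in range(1,len(ph)): print(ph[i],'dx %.2f dz %.2f'%((x[i]-x[i-1])/.03,-(z[i]-z[i-1])/.03),'abs',(x[i]-x[0]).round(4),(z[i]-z[0]).round(4))
```

```text
7.5 dx 0.15 dz -0.43 abs 0.0046 0.0129
15.0 dx 0.21 dz -0.41 abs 0.0109 0.0251
22.5 dx 0.26 dz -0.38 abs 0.0188 0.0364
30.0 dx 0.31 dz -0.34 abs 0.028 0.0466
37.5 dx 0.35 dz -0.30 abs 0.0385 0.0555
45.0 dx 0.39 dz -0.25 abs 0.05 0.0629
52.5 dx 0.41 dz -0.20 abs 0.0624 0.0688
60.0 dx 0.44 dz -0.14 abs 0.0755 0.0729
67.5 dx 0.45 dz -0.08 abs 0.089 0.0754
75.0 dx 0.46 dz -0.02 abs 0.1028 0.076
82.5 dx 0.46 dz 0.04 abs 0.1165 0.0749
90.0 dx 0.45 dz 0.10 abs 0.1299 0.072
97.5 dx 0.43 dz 0.15 abs 0.1428 0.0673
105.0 dx 0.41 dz 0.21 abs 0.155 0.0611
```

Request:
{"op": "carry_out", "data": {
  "plan": [
    {"fingers":1,"dx":0.15,"dy":0,"dz":-0.43,"rx":0,"ry":0,"rz":0},
    {"fingers":1,"dx":0.21,"dy":0,"dz":-0.41,"rx":0,"ry":0,"rz":0},
    {"fingers":1,"dx":0.26,"dy":0,"dz":-0.38,"rx":0,"ry":0,"rz":0},
    {"fingers":1,"dx":0,"dy":0,"dz":0,"rx":0,"ry":0,"rz":0}
  ]
}}

```text
time_s: 12.22
tool_pos: [0.5143, -0.2673, 0.0855]
tool_rot: [179.8, 0.0, -19.4]
force: [-3.6, -3.9, 1.6]
grip_width: 0.0121
```

Run:
```python
from h import *
snap('side','s8.png');crop('s8.png','s8c.png',215,90,345,200,6)
```

```text
(no output)
```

View pics/s8c.png

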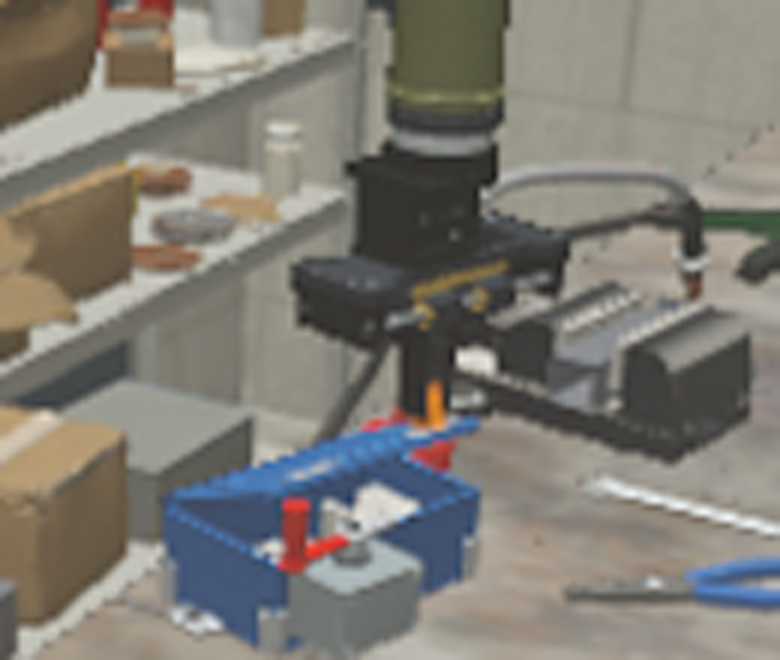

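The lid is rising with the tab held at crop (435,400) and the lever is still swung round. Continuing the arc.

Request:
{"op": "carry_out", "data": {
  "plan": [
    {"fingers":1,"dx":0.31,"dy":0,"dz":-0.34,"rx":0,"ry":0,"rz":0},
    {"fingers":1,"dx":0.35,"dy":0,"dz":-0.3,"rx":0,"ry":0,"rz":0},
    {"fingers":1,"dx":0.39,"dy":0,"dz":-0.25,"rx":0,"ry":0,"rz":0},
    {"fingers":1,"dx":0,"dy":0,"dz":0,"rx":0,"ry":0,"rz":0}
  ]
}}

```text
time_s: 12.78
tool_pos: [0.5442, -0.2778, 0.1121]
tool_rot: [179.8, 0.0, -19.4]
force: [-3.7, -4.4, 2.2]
grip_width: 0.0121
```

Request:
{"op": "carry_out", "data": {
  "plan": [
    {"fingers":1,"dx":0.41,"dy":0,"dz":-0.2,"rx":0,"ry":0,"rz":0},
    {"fingers":1,"dx":0.44,"dy":0,"dz":-0.14,"rx":0,"ry":0,"rz":0},
    {"fingers":1,"dx":0.45,"dy":0,"dz":-0.08,"rx":0,"ry":0,"rz":0},
    {"fingers":1,"dx":0,"dy":0,"dz":0,"rx":0,"ry":0,"rz":0}
  ]
}}

```text
time_s: 13.28
tool_pos: [0.5816, -0.2908, 0.1247]
tool_rot: [179.8, -0.0, -19.4]
force: [-1.1, -4.6, 1.3]
grip_width: 0.012
```

Run:
```python
from h import *
snap('side','s9.png');crop('s9.png','s9c.png',215,90,345,200,6)
snap('wrist','w9.png')
```

```text
(no output)
```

View pics/s9c.png

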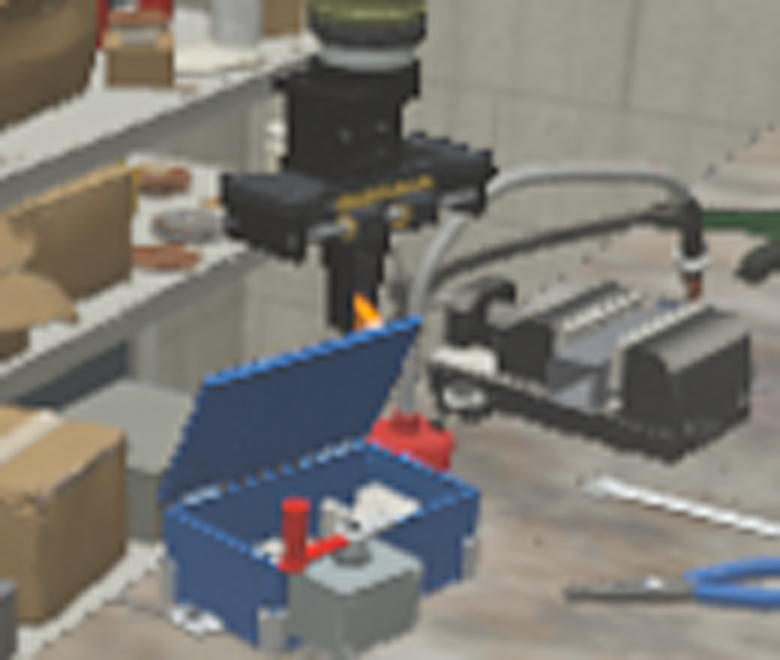

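View pics/w9.png

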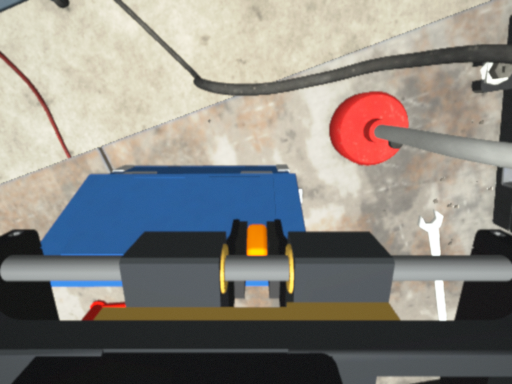

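The lid is at about 67°. The red can's grey pipe (side crop (425,300)) runs near the gripper's right end, so I'll locate it before going on.

Run:
```python
from h import *
crop('top0.png','tp.png',365,125,505,205,5.7)
crop('side0.png','sp.png',265,95,355,180,8)
```

```text
(no output)
```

View pics/tp.png

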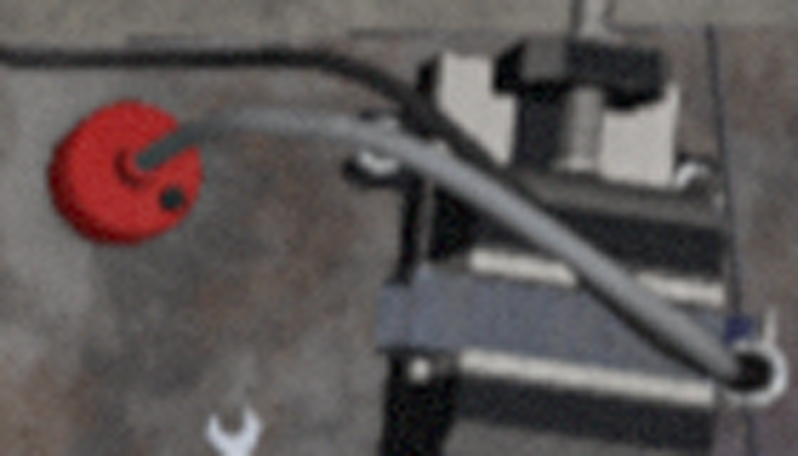

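View pics/sp.png

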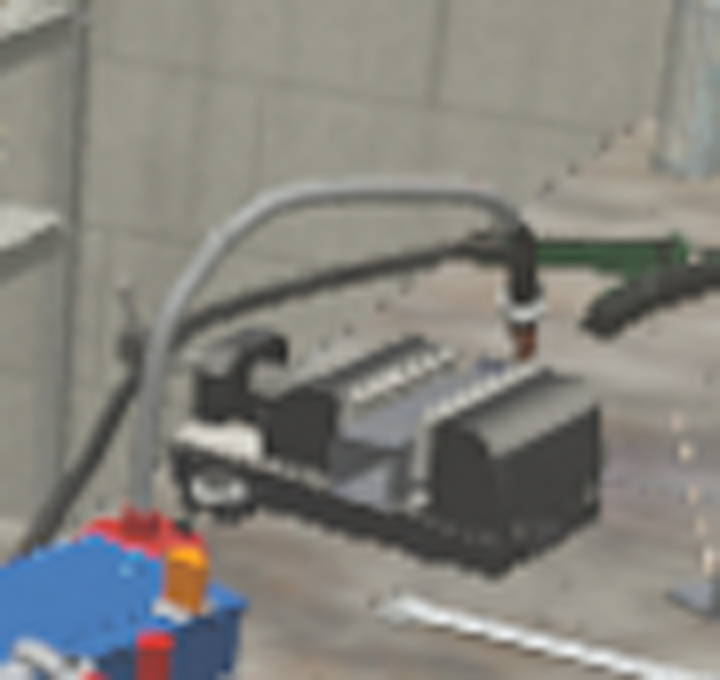

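Run:
```python
from h import *
tp=np.array([(145,162),(180,138),(220,122),(270,122),(330,128),(390,145),(450,175),(520,225)])/5.7+[365,125]
sd=np.array([(142,505),(148,420),(155,360),(175,300),(215,240),(260,205),(320,190),(400,188),(470,195)])/8+[265,95]
# dense side curve, dense top curve; match by best triangulation
def dense(a): 
    t=np.linspace(0,len(a)-1,200);return np.c_[np.interp(t,range(len(a)),a[:,0]),np.interp(t,range(len(a)),a[:,1])]
td=dense(tp);P1=T['mtx']@T['extrinsics'][:3];P2=S['mtx']@S['extrinsics'][:3]
for s in dense(sd)[::12]:
    X=cv2.triangulatePoints(P1,P2,td.T.copy(),np.repeat(s[:,None],len(td),1));X=(X[:3]/X[3]).T
    e=[np.linalg.norm(proj(T['mtx'],T['extrinsics'],x)-u)+np.linalg.norm(proj(S['mtx'],S['extrinsics'],x)-s) for x,u in zip(X,td)]
    i=np.argmin(e);print(X[i].round(3),round(e[i],2))
```

```text
[ 0.619 -0.482  0.028] 0.01
[ 0.591 -0.417  0.081] 0.01
[ 0.589 -0.414  0.106] 0.02
[ 0.585 -0.407  0.127] 0.0
[ 0.582 -0.4    0.146] 0.0
[ 0.592 -0.432  0.151] 0.05
[ 0.588 -0.434  0.168] 0.03
[ 0.583 -0.444  0.183] 0.04
[ 0.577 -0.455  0.197] 0.04
[ 0.571 -0.466  0.207] 0.07
[ 0.563 -0.477  0.215] 0.01
[ 0.554 -0.491  0.219] 0.02
[ 0.543 -0.505  0.222] 0.04
[ 0.529 -0.522  0.222] 0.17
[ 0.518 -0.527  0.224] 4.86
[ 0.509 -0.529  0.226] 10.89
[ 0.501 -0.531  0.226] 16.54
```

The pipe stays about 35 mm or more outside the gripper's end, and below the body where it is nearest. I carry on.

Request:
{"op": "carry_out", "data": {
  "plan": [
    {"fingers":1,"dx":0.46,"dy":0,"dz":-0.02,"rx":0,"ry":0,"rz":0},
    {"fingers":1,"dx":0.46,"dy":0,"dz":0.04,"rx":0,"ry":0,"rz":0},
    {"fingers":1,"dx":0.45,"dy":0,"dz":0.1,"rx":0,"ry":0,"rz":0},
    {"fingers":1,"dx":0,"dy":0,"dz":0,"rx":0,"ry":0,"rz":0}
  ]
}}

```text
time_s: 13.88
tool_pos: [0.6214, -0.3047, 0.1213]
tool_rot: [179.8, -0.2, -19.4]
force: [-0.8, -5.9, 1.7]
grip_width: 0.0117
```

Request:
{"op": "carry_out", "data": {
  "plan": [
    {"fingers":1,"dx":0.43,"dy":0,"dz":0.15,"rx":0,"ry":0,"rz":0},
    {"fingers":1,"dx":0.41,"dy":0,"dz":0.21,"rx":0,"ry":0,"rz":0},
    {"fingers":1,"dx":0,"dy":0,"dz":0,"rx":0,"ry":0,"rz":0}
  ]
}}

```text
time_s: 14.25
tool_pos: [0.6456, -0.3131, 0.1102]
tool_rot: [179.8, -0.2, -19.4]
force: [-0.6, -6.7, 1.5]
grip_width: 0.0116
```

Run:
```python
from h import *
snap('side','s10.png');crop('s10.png','s10c.png',205,70,345,190,5.6)
```

```text
(no output)
```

View pics/s10c.png

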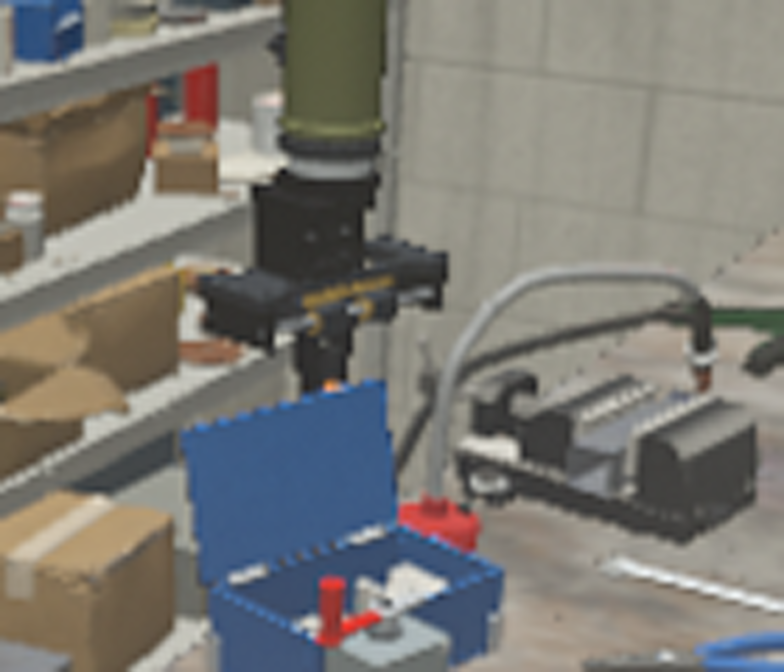

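The lid stands at about 105° with the tab still held at (330,385). I go a few degrees more towards the stop, then open.

Request:
{"op": "carry_out", "data": {
  "plan": [
    {"fingers":1,"dx":0.2,"dy":0,"dz":0.13,"rx":0,"ry":0,"rz":0},
    {"fingers":1,"dx":0,"dy":0,"dz":0,"rx":0,"ry":0,"rz":0}
  ]
}}

```text
time_s: 14.55
tool_pos: [0.6509, -0.315, 0.1066]
tool_rot: [179.8, -0.2, -19.4]
force: [0.2, -7.0, 2.9]
grip_width: 0.0118
```

Request:
{"op": "carry_out", "data": {
  "plan": [
    {"fingers":0.1,"dx":0,"dy":0,"dz":0,"rx":0,"ry":0,"rz":0},
    {"fingers":0.1,"dx":0,"dy":0,"dz":0,"rx":0,"ry":0,"rz":0},
    {"fingers":0.1,"dx":0.4,"dy":0,"dz":0,"rx":0,"ry":0,"rz":0},
    {"fingers":0.1,"dx":0.4,"dy":0,"dz":0,"rx":0,"ry":0,"rz":0},
    {"fingers":0.1,"dx":0,"dy":0,"dz":0,"rx":0,"ry":0,"rz":0}
  ]
}}

```text
time_s: 15.18
tool_pos: [0.674, -0.3187, 0.1053]
tool_rot: [-179.9, 0.0, -19.2]
force: [-0.5, 0.6, -0.3]
grip_width: 0.0389
```

Run:
```python
from h import *
snap('side','s11.png');crop('s11.png','s11c.png',205,70,345,190,5.6)
snap('wrist','w11.png')
```

```text
(no output)
```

View pics/s11c.png

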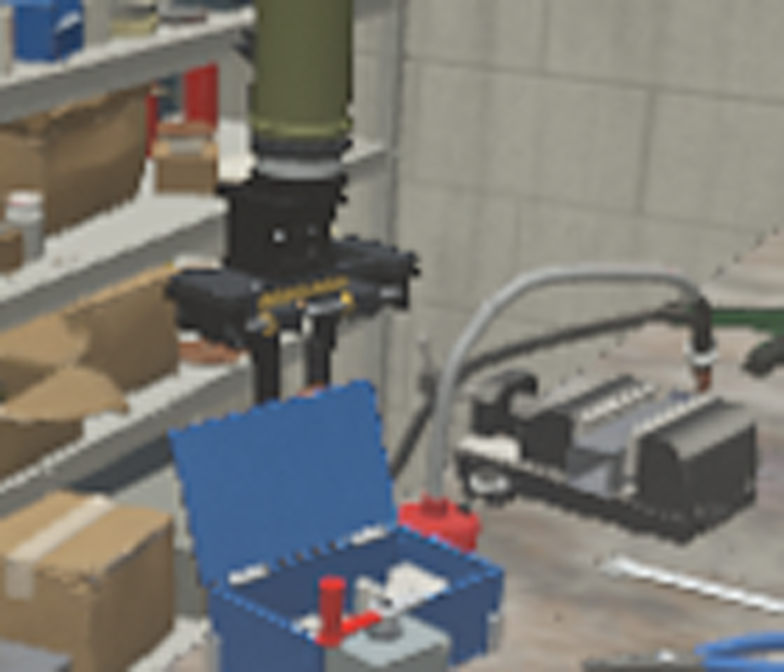

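View pics/w11.png

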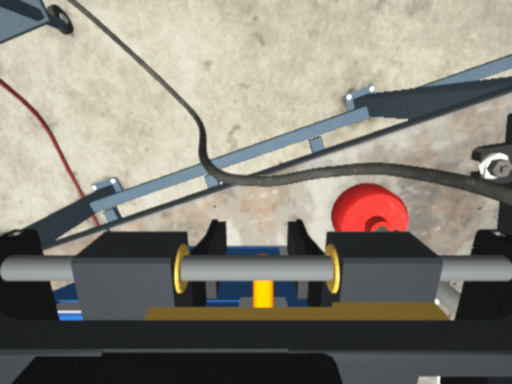

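The lid has gone back to its stop; the tab at wrist pixel (262,290) lies between and in front of the open fingers. I rise straight up.

Request:
{"op": "carry_out", "data": {
  "plan": [
    {"fingers":0.1,"dx":0,"dy":0,"dz":-0.5,"rx":0,"ry":0,"rz":0},
    {"fingers":0.1,"dx":0,"dy":0,"dz":-0.9,"rx":0,"ry":0,"rz":0},
    {"fingers":0.1,"dx":0,"dy":0,"dz":-0.9,"rx":0,"ry":0,"rz":0},
    {"fingers":0.1,"dx":0,"dy":0,"dz":-0.9,"rx":0,"ry":0,"rz":0},
    {"fingers":0.1,"dx":-0.4,"dy":0,"dz":-0.9,"rx":0,"ry":0,"rz":0},
    {"fingers":0.1,"dx":-0.8,"dy":0,"dz":0,"rx":0,"ry":0,"rz":0},
    {"fingers":0.1,"dx":-0.8,"dy":0,"dz":0,"rx":0,"ry":0,"rz":0},
    {"fingers":0.1,"dx":-0.8,"dy":0,"dz":0,"rx":0,"ry":0,"rz":0},
    {"fingers":0.1,"dx":0,"dy":0,"dz":0,"rx":0,"ry":0,"rz":0}
  ]
}}

```text
time_s: 16.4
tool_pos: [0.5922, -0.2917, 0.231]
tool_rot: [179.9, -0.1, -19.3]
force: [-0.1, -0.0, 0.9]
grip_width: 0.0392
```

Run:
```python
from h import *
snap('side','s12.png');crop('s12.png','s12c.png',205,70,345,190,5.6)
snap('wrist','w12.png');o=sensors.get_obs();print(o['force'],o['joint_velocities'].round(2))
E=wE(o);a=np.radians(-19.4)
for ph in (90,100,105,110):
    t=np.radians(ph); out=[]
    for y in (.095,-.095):
        # outer front edge of lid top: 110 in front, 8 above hinge
        x=.055-(.110*np.cos(t)-.008*np.sin(t)); z=.066+.110*np.sin(t)+.008*np.cos(t)
        P=w((x,y,z),[.5613,-.2194],-19.4); q=proj(S['mtx'],S['extrinsics'],P); out+=[((q-[205,70])*5.6).round(), proj(W['mtx'],E,P).round()]
    print(ph,out)
```

```text
[-0.32519755 -0.20827068  0.50922983] [-0.46  1.47  0.15 -0.74 -0.04 -0.16 -0.01]
90 [array([199., 434.]), array([ 95., 184.]), array([397., 380.]), array([297., 184.])]
100 [array([182., 431.]), array([ 93., 163.]), array([379., 378.]), array([297., 164.])]
105 [array([173., 431.]), array([ 93., 153.]), array([371., 378.]), array([297., 153.])]
110 [array([165., 432.]), array([ 94., 143.]), array([362., 379.]), array([297., 143.])]
```

View pics/s12c.png

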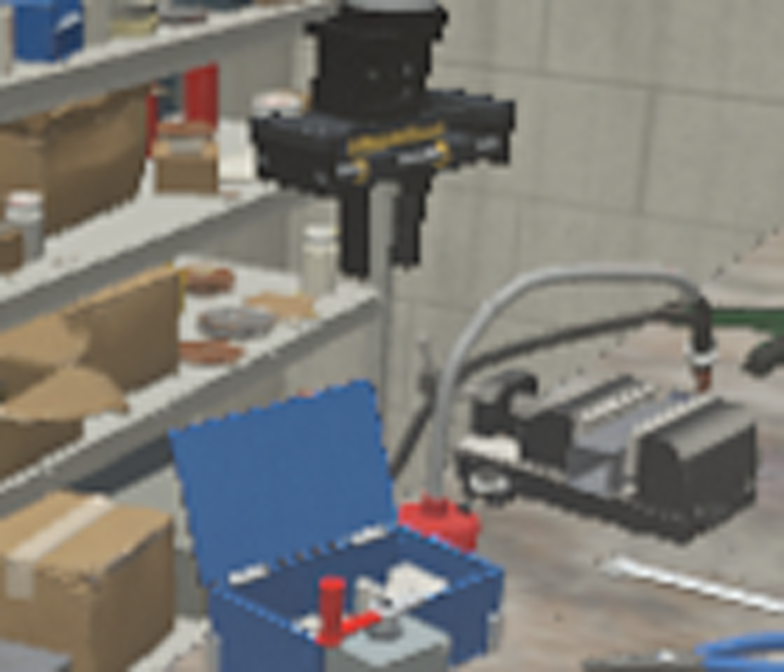

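View pics/w12.png

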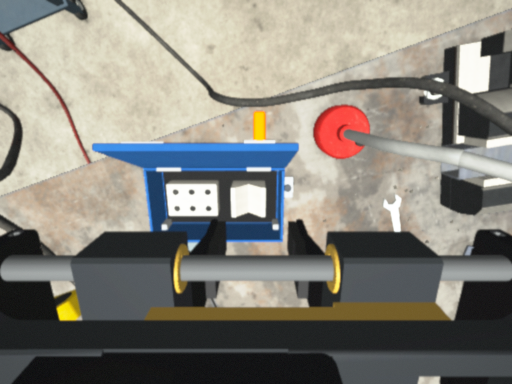

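The lid edge at wrist row 143 matches 110° (1.92 rad). One quick check of the lever angle before handing in.

```bash
python3 - <<'E'
from h import *
for l in (-1.2,-1.3,-1.4,-1.5):
    t=np.radians(160.6)+l; q=proj(S['mtx'],S['extrinsics'],[.5053+.055*np.cos(t),-.1467+.055*np.sin(t),.119]);print(l,((q-[205,70])*5.6).round())
E
python3 - <<'E'
from h import *
a,b=[cv2.imread('pics/'+f) for f in ('side0.png','s12.png')]
i=b[150:200,240:310]; m=(i[...,2]>150)&(i[...,1]<70); ys,xs=np.nonzero(m); print(xs.min(),xs.max(),ys.min(),ys.max(), np.c_[xs,ys][ys<ys.min()+3]+[240,150])
for n,(x0,y0,x1,y1) in dict(pliers=(305,175,360,200),tape=(235,205,265,240),glass=(200,235,245,300)).items(): print(n,np.abs(a[y0:y1,x0:x1].astype(int)-b[y0:y1,x0:x1]).mean())
E
```

```text
-1.2 [349. 588.]
-1.3 [341. 586.]
-1.4 [334. 584.]
-1.5 [328. 582.]
22 49 10 34 [[280 160]
 [280 161]
 [281 161]
 [282 162]
 [283 162]]
pliers 3.3056969696969696
tape 3.168888888888889
glass 3.4645014245014245
```

```bash
python3 -c "
from cell import ticket
print(ticket.sign_off())"
```

```text
the job is handed in; nothing more can be done
None
```

The case is open: the lid lies back on its stop, the lever is swung round to its open side, and I have handed the job in. No verdict was reported. The clock read about 16.4 s at the last move.

- **Feeling for the free sense:** the lever blocked at about +0.2 rad in the positive sense. I stopped there with about 7 N on the tool, well short of the 40 N that bends the lever, and swung it the negative way instead.
- **Lever:** the tool position put it at about -1.48 rad when I let go, with the nose clear of the lid. The last side picture reads about -1.43 rad, so it may sit a little short of the 1.5 rad stop. Both readings are past the 1.3 and 1.25 rad limits.
- **Lid:** I lifted it by the orange tab and let go near 109°. The last wrist picture matches 110° (1.92 rad); the side picture reads slightly less, between 105° and 110°. It had not moved between the last two side pictures.
- **At hand-in:** the gripper was clear above the case with about 0.6 N on the wrist, which is noise level. The side pictures show no change at the pliers, the tape measure, or the container of rods I took to be the tin.
- **What disagreed:** the fingertips sit about 36 mm behind the reported TCP, so my first grasp closed on air above the handle post. I measured the offset in the pictures and worked with it from then on.

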